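# Close the split candle mould with the ratchet clamp

## Task

Stand the loose half of the candle mould in the clamp's channel with its hollow facing the fixed half, then work the ratchet handle back and forth, in the short swings that its stop posts allow, until the jaw has closed the two halves tight together. Stop as soon as it feels firm so that the thin mould is not crushed, push the jaw only by way of the handle, leave the other things on the table where they are, and let go.

Things in the scene. Friction and masses are not known exactly. Their poses are not given: they have to be found in the camera images.
- half_mid (a point): Centre (35 mm above its underside) of the loose mould half, a plain aluminium block standing on the table, 50 mm wide (its x), 32 mm thick (its y), 70 mm tall (z up), about 0.25 kg. An open upright hollow, 30 mm wide and 22 mm deep, is cut into its +y face; the -y face is flat. Grip it across its 50 mm width, in the upper half.
- half_face (a point): Centre of the open (+y) parting face of the loose half: 16 mm along the half's +y from half_mid, same height and axes. It must end against fixed_face.
- half: The whole loose mould half; origin at the centre of its underside, axes as half_mid.
- fixed_face (a point): Centre of the parting face of the fixed mould half, which is part of the clamp and a mirror image of the loose half, its top 82 mm above the table; this point 47 mm above the table. Axes are the clamp's: z up, +y from the jaw towards the fixed half (the way the jaw closes), x across the channel. The face looks to -y.
- bed_mid (a point): Where the underside centre of the loose half should be set down: on the floor of the channel, 12 mm above the table, 24 mm to -y of fixed_face, axes the clamp's (the half's axes parallel to them, hollow to +y). That leaves 8 mm free to the fixed half and 6 to 16 mm to the jaw. Guide rails along y leave 2 mm play on each side of the half; their flared tops reach 20 mm above the floor.
- jaw: Moving jaw, a dark steel plate 50 mm wide (x), 14 mm thick, its top 75 mm above the table. Origin at the foot of its pressing face, on the centre line, 12 mm above the table. It slides along the clamp's +y, 12 mm per radian of the spindle, and starts 46 to 56 mm from fixed_face. Do not push it by hand.
- spindle_top (a point): Axis of the upright spindle, at the top of its hex nut, 68 mm above the table, 109 mm to -y of fixed_face. The handle turns about this axis; anticlockwise from above closes the jaw. Pawl and 24-tooth wheel: the spindle follows the handle only when closing, after up to 0.27 rad of free play while the pawl finds a tooth, and stays put when the handle goes back.
- handle (a joint): Angle of the ratchet handle (rad), from 0 at one stop post to 1.0 at the other; it can go no farther either way. At 0.5 it points along the clamp's -y. Growing values (anticlockwise from above) are the closing swing, the knob moving towards the clamp's +x. Starts anywhere between.
- knob_mid (a point): Middle of the upright round wooden grip fixed to the handle's end, 24 mm across, 60 to 115 mm above the table (this point 87.5 mm), 120 mm from the spindle axis; x points from spindle to knob. Pushes at the knob while it moves: free closing swing 3 to 5 N, return 1 N; firmly clamped 8 to 14 N, reached within 20 mm of swing after the halves meet; crushed at 19 N. At rest, friction hides 3.5 N of it.
- tumbler: Glass tumbler 76 mm across, 85 mm tall, with three wooden sticks standing in it to 215 mm; origin under its centre. Leave alone.
- pot: Small open steel pot 74 mm across, 45 mm tall, with a wire handle; origin under its centre. Leave alone.
- jar: Amber glass jar with a steel lid, 64 mm across, 80 mm tall; origin under its centre. Leave alone.
Things that resemble listed ones, but are neither listed nor needed, are in the scene too. What is meant by the half is not turquoise, and is the smaller of those in its own colour.

How it is judged:
On the way:
1. the loose half stands in the channel on the clamp's bed, hollow towards the fixed half (distance between half_face and fixed_face below 0.032 m and z of half_mid in the frame of fixed_face below 0.003 m and angle between half's own z axis and vertical below 0.06 rad), for 0.2 s.
At the end, for the whole second after the job is handed in: The parting face of the loose half is within 4 mm of that of the fixed half (centre to centre), the half stands upright within 0.05 rad and at rest, and the jaw still presses on it with more than 10 N (distance between half_face and fixed_face below 0.004 m and angle between half's own z axis and vertical below 0.05 rad and contact force between jaw and half above 10 N and linear speed of half below 0.02 m/s); the robot touches nothing.
It fails at once if the mould is crushed: the jaw presses on the half with more than 160 N (contact force between jaw and half above 160 N).
It fails at once if the fingers push the jaw (more than 8 N) (contact force between the fingers and jaw above 8 N).
It fails at once if a bystander is moved by more than 30 mm (distance of any of tumbler, pot, jar from where it was at the start of the episode above 0.03 m).
It also fails if it takes over 67 s, if anything falls off the work surface, if the arm or the gripper's body presses on something with over 40 N, if the wrist force passes 120 N, or if a joint passes its speed limit or range.

## Robot

A 6-joint arm with a two-finger parallel gripper is mounted at the origin on the work surface. World frame = base frame: x ahead of the robot, y to its left, z up, the work surface at z = 0. Lengths are in m, angles in rad, forces in N, time in s.
With the tool pointing down it reaches from about 0.4 to 0.825 m from the base axis. Payload 7 kg.
Tool frame: the origin (TCP) lies between the finger pads; the fingertips stand 11 mm ahead of it and the grasp point (between the pads) lies 8 mm behind it (arm.tips_ahead is the distance from the TCP to the fingertips, in m); z points along the fingers, x is the direction in which the jaws open and shut, and the axes are right-handed (so a half turn about z gives the same grasp; the last joint's range is limited). The gripper opens to 88 mm and grips with 3 to 60 N. Pads are 19 mm wide; open, the fingers measure 130 mm over their backs; the gripper's body (78 mm by 193 mm) begins 47 mm behind the grasp point.
Start: joints at [-0.845, 0.359, 0.012, 0, -1.224, -0.288], TCP at [0.286, -0.611, 0.238] pointing down, gripper open.
Joint ranges: [-3.07, 3.07], [-1.43, 2.12], [-1.02, 1.25], [-3.03, 1.67], [-3.05, -0], [-3.03, 3.03]. Speed limits (rad/s): [2.39, 2.39, 3.01, 3.14, 3.14, 3.14].

## Interface

Orientations are given as [roll, pitch, yaw] about the fixed x, y, z axes, in that order (R = Rz(yaw) Ry(pitch) Rx(roll)).
In Python, from station import arm, optics, finder gives the robot as it stands. The module is installed in compiled form; this text tells all that it offers.
- The arm moves only by the tool apply_moves, never from a script. Its argument "increments" is one flat list of numbers, 6 for each row, row after row: the shift along the world's x, y, z in m, then the turn, a rotation vector about the world's x, y, z in rad. In form: [tx, ty, tz, rx, ry, rz, tx, ty, tz, rx, ry, rz, ...]. A call has 1 to 20 rows; each row shifts and turns the pose as measured when the row begins; what a row does not reach is not made up. A row lasts 1/12 s, in which the tool goes at most 41.7 mm and 7.16 degrees, less where a joint would pass 70% of its speed; a pose out of reach is approached as far as the arm can. A call with a gripper value outside its range is refused whole. "hand" is the closure, from 0 (fully open) to 1 (shut), set as the call begins (left out, the last holds). The fingers move at their own pace and stop on an object; "force" is the grip in N (left out, the last holds). Time passes only in rows, so rows that do not move let the fingers close. It gives the time, the measured TCP pose, the force and the opening at its end, in the units of the state.
- arm.get_state(): the state, without advancing time (a new reading comes with each control period).
- optics.grab_frame(name): name is "scene" or "top"; returns the picture (480x640x3 uint8, red, green, blue); there is no depth.
- optics.camera_model(name): a dict with "fx", "fy", "cx", "cy" (pixels), "world_to_cam" (4x4, takes a point from world to camera coordinates). Camera axes: x right, y up, looking along -z (the intrinsics and any distortion apply to the point x, -y, -z); pixel columns grow to the right and rows downward; lengths in m; the calibration is good to about 2 mm. A picture is of the moment at which its call begins. camera_model takes no time and is no camera call.
- arm.job_done(): hands the job in, once; it reports no verdict.
Trained networks look in the newest picture that a camera, given by its name, has taken for a name from the list of things; names that differ only in an ending like _2 or _b are one class to them, and where a whole thing is asked for, a point or a joint stands for the part that bears it (a point fixed in the world has none). Each returns a list of dicts, best first, with "conf" (0 to 1); they miss things now and then, are a little off and sometimes report something else, mostly with a low value. They report only what shows in the picture. A call takes as long as a camera call. They do not tell look-alikes from the thing itself.
- finder.find_in(camera, name): "box" ([left, top, right, bottom] in pixels, round what is visible of it).
- finder.landmark_of(camera, name): "point" ([column, row] in pixels: a listed point, or the origin of a listed thing).
The state is a dict: "t": time; "q": joint angles; "qd": joint speeds; "joint_efforts": joint torques, N m; "eef_pos": TCP position; "ee_rot": TCP orientation; "force": force on the tool from outside, world axes, zero at the start; "moment": the same for the moment, N m; "width": finger opening in m.
Only numpy, scipy, OpenCV 4.12 (cv2) and the standard library are available. Lean on these libraries where they do the work, as an engineer would, in place of code of your own. Each camera call takes 0.05 s, during which the arm holds its last target. There are 200 camera calls.

## Working session

There is one attempt and no reset: what is moved stays moved. The work goes in short steps, Python scripts to look and compute and a tool call to move; the robot and the scene stay as the last step left them, time stands still between calls to the robot, and variables do not carry over. Pictures are saved under pics/ and viewed, about 8 in all and at most 12, crops included, and the job is handed in when it is done.

Besides the shell and the picture viewer there is one more tool, called as a command line: name --argument value ..., lists and objects as JSON in quotes. apply_moves: Moves the arm, as the interface text tells. Its arguments: {"type":"object","properties":{"increments":{"type":"array"},"hand":{"type":"number"},"force":{"type":"number"}},"required":["increments"]}

```bash
mkdir -p pics; cat > h.py <<'E'
import numpy as np, cv2
from station import arm, optics, finder
def ray(cam,px):
    m=optics.camera_model(cam); T=np.array(m["world_to_cam"]); R=T[:3,:3]; o=-R.T@T[:3,3]
    d=R.T@np.array([(px[0]-m["cx"])/m["fx"],-(px[1]-m["cy"])/m["fy"],-1]); return o,d
def onz(cam,px,z):
    o,d=ray(cam,px); return o+d*(z-o[2])/d[2]
def proj(cam,p):
    m=optics.camera_model(cam); T=np.array(m["world_to_cam"]); c=T[:3,:3]@np.array(p)+T[:3,3]
    return np.array([m["cx"]+m["fx"]*c[0]/-c[2], m["cy"]+m["fy"]*-c[1]/-c[2]])
def tri(p1,p2,c1="scene",c2="top"):
    o1,d1=ray(c1,p1);o2,d2=ray(c2,p2)
    s=np.linalg.lstsq(np.c_[d1,-d2],o2-o1,rcond=None)[0]
    a=o1+d1*s[0];b=o2+d2*s[1]; return (a+b)/2,np.linalg.norm(a-b)
def save(n,im): cv2.imwrite("pics/"+n,im[:,:,::-1])
E
python3 - <<'E'
from h import *
print({k:np.round(v,3) for k,v in arm.get_state().items()})
for c in ("scene","top"):
    save(c+"0.png",optics.grab_frame(c)); m=optics.camera_model(c); print(c,m)
    for n in ("half_mid","half_face","fixed_face","bed_mid","jaw","spindle_top","knob_mid","tumbler","pot","jar"):
        print(n,[(np.round(r["point"]).tolist(),round(r["conf"],2)) for r in finder.landmark_of(c,n)[:5]])
E
```

```text
{'t': np.float64(0.0), 'q': array([-0.845,  0.359,  0.011, -0.   , -1.224, -0.288]), 'qd': array([-0.001, -0.001, -0.001,  0.002,  0.001,  0.   ]), 'joint_efforts': array([ 0.0000e+00, -5.8272e+01,  2.9306e+01,  6.9970e+00,  7.0000e-03,
       -0.0000e+00]), 'eef_pos': array([ 0.286, -0.611,  0.237]), 'ee_rot': array([-3.141e+00, -2.000e-03,  2.008e+00]), 'force': array([ 0.987, -0.681,  0.953]), 'moment': array([ 0.007, -0.054, -0.001]), 'width': np.float64(0.087)}
scene {'fx': 502.6171865975709, 'fy': 502.6171865975709, 'cx': 324.79305884639825, 'cy': 241.55669218814248, 'world_to_cam': array([[-0.37006085,  0.92898452,  0.0065362 ,  0.11000842],
       [-0.76665341, -0.30935479,  0.56262079,  0.48640865],
       [ 0.52468801,  0.20319293,  0.82668925, -1.32043601],
       [ 0.        ,  0.        ,  0.        ,  1.        ]])}
half_mid [([415.0, 197.0], 0.75), ([468.0, 217.0], 0.65), ([376.0, 176.0], 0.65)]
half_face [([424.0, 194.0], 0.97), ([373.0, 175.0], 0.77), ([286.0, 198.0], 0.71), ([473.0, 222.0], 0.7), ([251.0, 162.0], 0.36)]
fixed_face [([290.0, 191.0], 0.75)]
bed_mid [(
[... 620 characters left out ...]
,  9.96334247e-01,
        -1.22690729e+00],
       [ 0.00000000e+00,  0.00000000e+00,  0.00000000e+00,
         1.00000000e+00]])}
half_mid [([269.0, 339.0], 0.96), ([219.0, 326.0], 0.89), ([310.0, 349.0], 0.87)]
half_face [([263.0, 336.0], 0.88), ([319.0, 350.0], 0.65), ([213.0, 321.0], 0.59)]
fixed_face [([382.0, 296.0], 0.65)]
bed_mid [([388.0, 296.0], 0.95), ([403.0, 300.0], 0.63), ([419.0, 176.0], 0.41), ([186.0, 232.0], 0.33)]
jaw [([402.0, 300.0], 0.71), ([286.0, 186.0], 0.46)]
spindle_top [([436.0, 309.0], 0.63), ([382.0, 298.0], 0.31)]
knob_mid [([493.0, 326.0], 0.74)]
tumbler [([419.0, 174.0], 0.56), ([436.0, 309.0], 0.54)]
pot [([287.0, 185.0], 0.85)]
jar [([184.0, 232.0], 0.85)]
```

View pics/scene0.png

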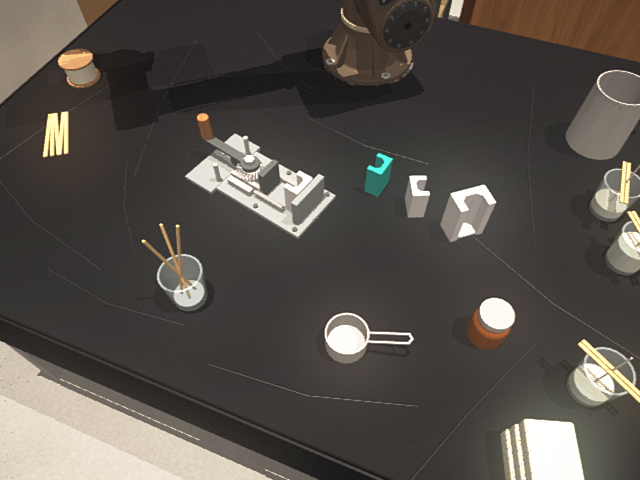

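View pics/top0.png

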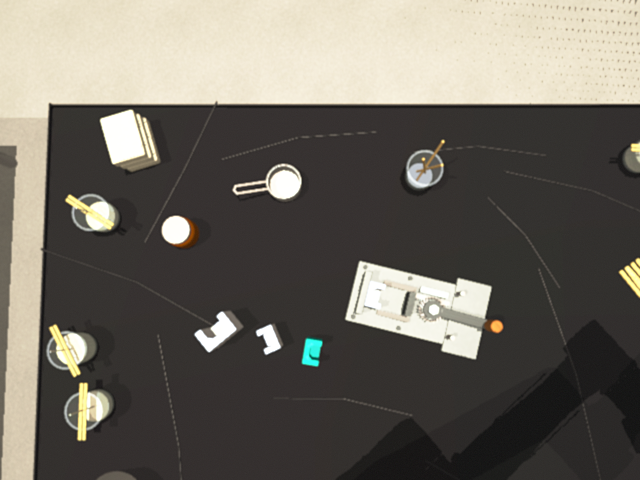

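Candidates for the half: turquoise at scene (378,175) / top (312,351); small aluminium at (417,197) / (268,339); big aluminium at (467,213) / (218,330). I choose the small aluminium one and check it in a crop.

```bash
python3 - <<'E'
from h import *
t=optics.grab_frame("top"); s=optics.grab_frame("scene")
a=cv2.resize(t[305:365,190:330],None,fx=5.7,fy=5.0,interpolation=cv2.INTER_CUBIC)
b=cv2.resize(t[255:365,340:510],(464,300),interpolation=cv2.INTER_CUBIC)
a=cv2.resize(t[310:362,240:290],(288,300),interpolation=cv2.INTER_CUBIC)
c=cv2.resize(s[105:240,180:345],(367,300),interpolation=cv2.INTER_CUBIC)
d=cv2.resize(s[165:225,395:440],(225,300),interpolation=cv2.INTER_CUBIC)
W=np.zeros((600,800,3),np.uint8);W[:300,:464]=b;W[:300,480:768]=a;W[300:,:367]=c;W[300:,480:705]=d
save("crop1.png",W)
p=lambda n,i,j:print(n,*[np.round(x,4) for x in tri(i,j)])
for n,a,b in [("half_mid",[415,197],[269,339]),("half_face",[424,194],[263,336]),("fixed",[290,191],[382,296]),("bed",[284,194],[388,296]),("jaw",[273,192],[402,300]),("spin",[250,161],[436,309]),("knob",[205,128],[493,326])]: p(n,a,b)
for n,px,z in [("spin",(436,309),.068),("knob",(493,326),.0875),("jaw",(402,300),.012),("fixed",(382,296),.047),("bed",(388,296),.012),("half",(269,339),.035)]: print(n,onz("top",px,z).round(4))
E
```

```text
half_mid [0.4387 0.2543 0.0324] 0.005
half_face [0.4457 0.2674 0.0557] 0.0015
fixed [0.5285 0.0183 0.0448] 0.0022
bed [0.5286 0.0042 0.0292] 0.0023
jaw [ 0.5198 -0.0268  0.0119] 0.0008
spin [ 0.5    -0.0875  0.0611] 0.0066
knob [ 0.4674 -0.2017  0.0824] 0.0001
spin [ 0.5014 -0.0893  0.068 ]
knob [ 0.4676 -0.2002  0.0875]
jaw [ 0.5197 -0.0264  0.012 ]
fixed [0.5281 0.0195 0.047 ]
bed [0.5283 0.0036 0.012 ]
half [0.4383 0.2565 0.035 ]
```

View pics/crop1.png

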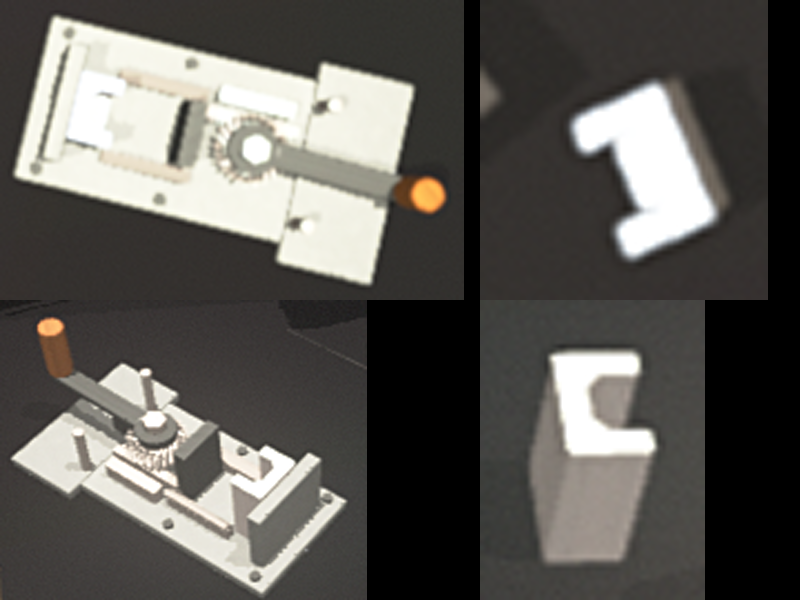

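The crop confirms it: small, not turquoise, hollow facing lower-left in the top view. The corners of its top are at about top (256,331), (271,324), (281,347) and (266,355). Next I fit precise poses.

```bash
python3 - <<'E'
from h import *
t=optics.grab_frame("top"); g=cv2.cvtColor(t,cv2.COLOR_RGB2GRAY)
# half top
m=np.zeros_like(g); m[318:362,250:290]=(g[318:362,250:290]>190)*255
cs,_=cv2.findContours(m,cv2.RETR_EXTERNAL,cv2.CHAIN_APPROX_NONE); c=max(cs,key=cv2.contourArea)
w=np.array([onz("top",p[0],.07)[:2] for p in c],np.float32)*1000
print("half top rect mm",cv2.minAreaRect(w), cv2.boundingRect(c))
b=(onz("top",cv2.minAreaRect(c)[0],.07)); print(b)
# clamp plate
m=((g>110)*255).astype(np.uint8); m[:255]=0;m[365:]=0;m[:,:340]=0;m[:,510:]=0
cs,_=cv2.findContours(m,cv2.RETR_EXTERNAL,cv2.CHAIN_APPROX_NONE); c=max(cs,key=cv2.contourArea)
w=np.array([onz("top",p[0],.012)[:2] for p in c],np.float32)*1000
np.save("plate.npy",w)
print("plate",cv2.minAreaRect(w))
ap=cv2.approxPolyDP(c,2.5,True)[:,0]; print(ap.tolist()); print(np.array([onz("top",p,.012)[:2] for p in ap]).round(4).tolist())
pt=c[:,0].astype(np.float32)
for name,sel in [("upper",(pt[:,1]<285)&(pt[:,0]>370)&(pt[:,0]<445)),("lower",(pt[:,1]>315)&(pt[:,0]>355)&(pt[:,0]<430)),("left",(pt[:,0]<357)&(pt[:,1]>272)&(pt[:,1]<312)),("right",(pt[:,0]>472)&(pt[:,1]>335)&(pt[:,1]<352))]:
    q=np.array([onz("top",p,.012)[:2] for p in pt[sel]],np.float32)
    v=cv2.fitLine(q,cv2.DIST_HUBER,0,.01,.01).ravel(); print(name,len(q),v.round(4), np.arctan2(v[1],v[0]).round(4))
# orange knob
hsv=cv2.cvtColor(t,cv2.COLOR_RGB2HSV); k=cv2.inRange(hsv,(3,120,150),(22,255,255)); k[:300]=0;k[350:]=0;k[:,:470]=0;k[:,520:]=0
ys,xs=np.nonzero(k); print("knob px",xs.mean(),ys.mean(),len(xs),xs.min(),xs.max(),ys.min(),ys.max(), onz("top",(xs.mean(),ys.mean()),.115))
for cc in ("scene","top"):
  for n in ("fixed_face","spindle_top","jaw","knob_mid","bed_mid"):
    print(cc,n,[(np.round(r["point"],1).tolist(),round(r["conf"],2)) for r in finder.landmark_of(cc,n)[:2]])
E
```

```text
half top rect mm ((440.59112548828125, 254.8484344482422), (52.18470764160156, 34.43292236328125), 23.86544418334961) (256, 325, 25, 29)
[0.44063924 0.25474841 0.07      ]
plate ((506.7333984375, -61.16778564453125), (295.6897277832031, 161.5883026123047), 76.0370101928711)
[[359, 261], [346, 320], [442, 344], [442, 351], [476, 357], [480, 328], [486, 320], [489, 285], [460, 278], [453, 284]]
[[0.6037, 0.0657], [0.477, 0.0942], [0.426, -0.1109], [0.4112, -0.1106], [0.3985, -0.183], [0.4599, -0.1928], [0.4769, -0.2061], [0.5518, -0.2143], [0.5669, -0.152], [0.554, -0.1367]]
upper 74 [ 0.2411  0.9705  0.5789 -0.0389] 1.3273
lower 74 [0.2417 0.9703 0.4566 0.0084] 1.3267
left 39 [ 0.9712 -0.2381  0.5369  0.0826] -0.2404
right 16 [ 0.9722 -0.234   0.427  -0.1891] -0.2361
knob px 496.152 326.08 125 490 502 320 332 [ 0.46875972 -0.19891921  0.115     ]
scene fixed_face [([292.0, 189.5], 0.75)]
scene spindle_top [([248.4, 160.5], 0.56)]
scene jaw [([274.1, 190.2], 0.93)]
scene knob_mid [([206.0, 125.3], 0.86), ([297.1, 188.5], 0.59)]
scene bed_mid [([283.2, 195.6], 0.81), ([190.7, 295.9], 0.43)]
top fixed_face [([267.9, 339.0], 0.7), ([380.5, 296.3], 0.69)]
top spindle_top [([432.4, 309.2], 0.97)]
top jaw [([404.2, 299.1], 0.59)]
top knob_mid [([492.7, 327.9], 0.95)]
top bed_mid []
```

```bash
cat >> h.py <<'E'
X=np.array([.9704,-.2414]);Y=np.array([.2414,.9704])
def uv(p): p=np.array(p)[:2]; return np.array([p@X,p@Y]).round(4)
def xy(u,v): return u*X+v*Y
E
python3 - <<'E'
from h import *
t=optics.grab_frame("top")
print("fixed edge",uv(onz("top",(382.5,296.6),.082)),uv(onz("top",(386.5,283.2),.082)),uv(onz("top",(378.5,310),.082)))
print("spin",uv(onz("top",(434.1,309.2),.068)), "knob",uv([.4688,-.1989]))
for n,i,j in (("fixed",(291,190.3),(381.3,296.2)),("jaw",(273.5,191),(403,299.5)),("spin",(249,160.7),(434,309.1)),("knob",(205.5,126.6),(492.9,327))):
    p,e=tri(i,j); print(n,uv(p),p.round(4),e.round(4))
# profile images: rectified top view at z=.082 along clamp, 4 px/mm
H=[]
src=[];dst=[]
for u in(.46,.56):
  for v in(-.1,.22):
    src.append(proj("top",[*xy(u,v),.082]));dst.append([(0.22-v)*2400,(.56-u)*2400])
M=cv2.getPerspectiveTransform(np.float32(src),np.float32(dst))
im=cv2.warpPerspective(t,M,(768,240),flags=cv2.INTER_CUBIC)
src2=[proj("scene",[*xy(u,v),.082]) for u in(.46,.56) for v in(-.1,.22)]
im2=cv2.warpPerspective(optics.grab_frame("scene"),cv2.getPerspectiveTransform(np.float32(src2),np.float32(dst)),(768,240),flags=cv2.INTER_CUBIC)
W=np.vstack([im,im2])
for k in range(0,32):
    x=k*24; cv2.line(W,(x,0),(x,18 if (22-k)%5==0 else 7),(255,0,0),1)
cv2.line(W,(0,int((.56-.5065)*2400)),(767,int((.56-.5065)*2400)),(0,255,0),1)
save("rect.png",W)
E
```

```text
fixed edge [0.506 0.148] [0.5344 0.1465] [0.4777 0.1496]
spin [0.5068 0.038 ] knob [ 0.5029 -0.0798]
fixed [0.5075 0.1471] [0.528  0.0202 0.0473] 0.0018
jaw [0.5114 0.0995] [ 0.5203 -0.0269  0.0157] 0.0026
spin [0.5068 0.0378] [ 0.501  -0.0857  0.0634] 0.0007
knob [ 0.5003 -0.0825] [ 0.4656 -0.2008  0.085 ] 0.0003
```

View pics/rect.png

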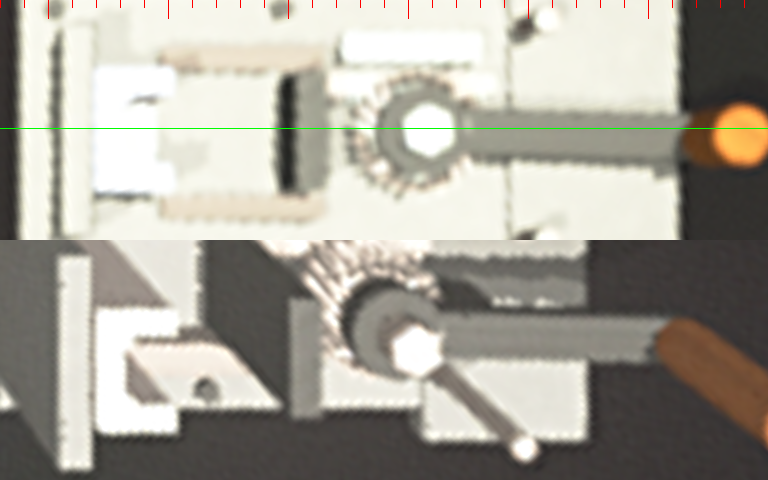

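The rectified view (2.4 px/mm) shows the fixed parting face at column 177 (v≈0.1465) and the centre line at row 130 (u≈0.506). The jaw face is at about column 295 and the nut at column 428. The bed centre is then about world (0.5206, -0.003) and the clamp yaw is -0.244. Moving to the half.

apply_moves --increments '[0.016,0.034,0,0,0,0.12,0.016,0.034,0,0,0,0.12,0.016,0.034,0,0,0,0.12,0.016,0.034,0,0,0,0.12,0.016,0.034,0,0,0,0.12,0.016,0.034,0,0,0,0.12,0.016,0.034,0,0,0,0.12,0.016,0.034,0,0,0,0.12,0.016,0.034,0,0,0,0.12,0.016,0.034,0,0,0,0.12,0.016,0.034,0,0,0,0.12,0.016,0.034,0,0,0,0.12]' --hand 0

```text
t: 2.85
eef_pos: [0.4791, -0.191, 0.2369]
ee_rot: [-3.138, 0.002, -2.787]
force: [0.5, 0.1, -1.1]
width: 0.0873
```

apply_moves --increments '[-0.003,0.037,0,0,0,0.01,-0.003,0.037,0,0,0,0.01,-0.003,0.037,0,0,0,0.01,-0.003,0.037,0,0,0,0.01,-0.003,0.037,0,0,0,0.01,-0.003,0.037,0,0,0,0.01,-0.003,0.037,0,0,0,0,-0.003,0.037,0,0,0,0,-0.003,0.037,0,0,0,0,-0.003,0.037,0,0,0,0,-0.003,0.037,0,0,0,0,-0.003,0.03,0,0,0,0,0,0,0,0,0,0]'

```text
t: 3.93
eef_pos: [0.4408, 0.2737, 0.2412]
ee_rot: [-3.139, 0.014, -2.708]
force: [0.1, -0.2, 0.7]
width: 0.0875
```

apply_moves --increments '[0,-0.009,-0.03,0,0,-0.009,0,-0.006,-0.03,0,0,-0.009,0,-0.004,-0.03,0,0,0,0,0,-0.02,0,0,0,0,0,0,0,0,0]'

```text
t: 4.35
eef_pos: [0.441, 0.2583, 0.1302]
ee_rot: [3.141, 0.022, -2.72]
force: [-0.3, -1.4, -0.5]
width: 0.0876
```

apply_moves --increments '[0,-0.003,-0.03,-0.009,0.02,-0.005,0,-0.0005,-0.03,0,0,0,0,0,-0.015,0,0,0,0,0,0,0,0,0,0,0,0,0,0,0]'

```text
t: 4.77
eef_pos: [0.4438, 0.2562, 0.0579]
ee_rot: [3.14, 0.004, -2.724]
force: [0.4, -0.3, 0.4]
width: 0.0877
```

```bash
python3 - <<'E'
from h import *
s=arm.get_state(); print({k:np.round(s[k],4) for k in("eef_pos","ee_rot","q")})
t=optics.grab_frame("top"); sc=optics.grab_frame("scene")
W=np.hstack([cv2.resize(t[300:370,225:305],(400,350),interpolation=2),cv2.resize(sc[140:230,370:460],(350,350),interpolation=2)]);save("grip.png",W)
E
```

```text
{'eef_pos': array([0.4438, 0.2562, 0.0579]), 'ee_rot': array([ 3.1404,  0.0044, -2.7239]), 'q': array([ 0.908 ,  0.287 , -0.572 ,  0.0016, -0.7074, -0.4915])}
```

View pics/grip.png

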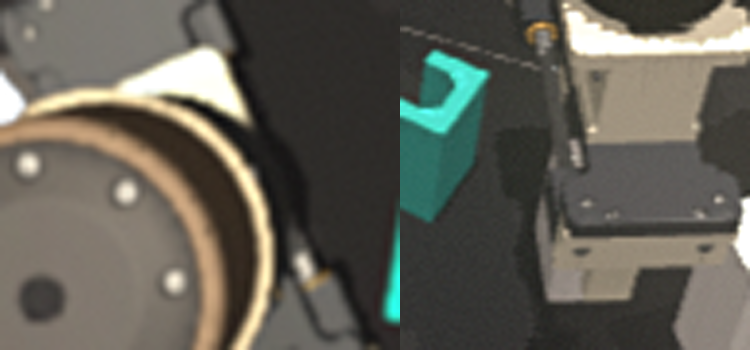

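The view is mostly covered by the wrist: the half is between the fingers at crop (590,270), and the turquoise and big halves are clear of them. Correcting 3 mm, then gripping.

apply_moves --increments '[-0.003,-0.001,-0.007,0,-0.003,0,0,0,0,0,0,0]'

```text
t: 5.03
eef_pos: [0.4421, 0.257, 0.054]
ee_rot: [3.139, 0.014, -2.724]
force: [-0.2, -0.0, -0.1]
width: 0.0877
```

apply_moves --increments '[0,0,0,0,0,0,0,0,0,0,0,0,0,0,0,0,0,0,0,0,0,0,0,0,0,0,0,0,0,0,0,0,0,0,0,0]' --hand 1 --force 30

```text
t: 5.53
eef_pos: [0.4424, 0.2578, 0.0567]
ee_rot: [3.137, 0.017, -2.723]
force: [-1.5, -1.4, 1.1]
width: 0.0529
```

apply_moves --increments '[0,0,0,0,0,0,0,0,0,0,0,0,0,0,0,0,0,0]'

```text
t: 5.78
eef_pos: [0.4421, 0.2575, 0.0566]
ee_rot: [3.137, 0.016, -2.723]
force: [-1.5, 0.1, 1.3]
width: 0.0501
```

apply_moves --increments '[0,0,0.02,0,0,0,0,0,0.02,0,0,0,0,0,0.03,0,0,0,0,0,0.02,0,0,0,0,0,0,0,0,0]'

```text
t: 6.2
eef_pos: [0.4403, 0.2554, 0.1465]
ee_rot: [3.141, 0.009, -2.724]
force: [0.3, 0.5, -2.2]
width: 0.05
```

apply_moves --increments '[0,0,0.03,0,0,0,0.01,-0.032,0,0,0,-0.08,0.01,-0.032,0,0,0,-0.08,0.01,-0.032,0,0,0,-0.08,0.01,-0.032,0,0,0,-0.08,0.01,-0.032,0,0,0,-0.08,0.01,-0.032,0,0,0,-0.08,0.01,-0.03,0,0,0,-0.08,0.01,-0.02,0,0,0,-0.08,0,0,0,0,0,0,0,0,0,0,0,0]'

```text
t: 7.12
eef_pos: [0.5194, 0.0037, 0.1695]
ee_rot: [3.14, 0.005, 2.889]
force: [-0.5, -0.8, -2.2]
width: 0.0499
```

apply_moves --increments '[0.002,-0.005,0,0,0,0.009,0,0,0,0,0,0,0,0,0,0,0,0]'

```text
t: 7.37
eef_pos: [0.5205, -0.0012, 0.1673]
ee_rot: [3.141, 0.002, 2.901]
force: [-0.6, -0.1, -2.1]
width: 0.0496
```

```bash
python3 - <<'E'
from h import *
s=arm.get_state(); print({k:np.round(s[k],4) for k in("eef_pos","ee_rot","q")})
sc=optics.grab_frame("scene"); optics.grab_frame("top")
for c in("scene","top"):
  for n in("half_mid","half_face","half"): print(c,n,[(np.round(r["point"],1).tolist(),round(r["conf"],2)) for r in finder.landmark_of(c,n)[:4]])
p=s["eef_pos"]; hm=np.array([p[0]-.0019*.2414,p[1]-.0019*.97,p[2]-.0216])
print("expected half_mid",proj("scene",hm),proj("top",hm))
im=sc.copy()
R=lambda u,v,z:proj("scene",[*xy(u,v),z])
for (a,b) in [((-.025,-.016),(.025,-.016)),((.025,-.016),(.025,.016)),((.025,.016),(-.025,.016)),((-.025,.016),(-.025,-.016))]:
    for z in (hm[2]-.035,):
        u0,v0=uv(hm); cv2.line(im,tuple(np.int32(R(u0+a[0],v0+a[1],z)*1)),tuple(np.int32(R(u0+b[0],v0+b[1],z))),(255,0,0),1)
save("above.png",cv2.resize(im[90:250,200:360],(600,600),interpolation=2))
E
```

```text
{'eef_pos': array([ 0.5205, -0.0012,  0.1673]), 'ee_rot': array([3.1405e+00, 2.0000e-03, 2.9014e+00]), 'q': array([ 3.753e-01,  1.634e-01, -4.271e-01,  4.000e-04, -9.781e-01,
       -6.157e-01])}
scene half_mid [([465.7, 216.7], 0.9), ([377.1, 176.3], 0.84), ([279.3, 147.0], 0.7)]
scene half_face [([370.8, 174.3], 0.9), ([288.2, 151.6], 0.69), ([203.7, 130.1], 0.69), ([472.1, 221.7], 0.55)]
scene half [([461.9, 229.8], 0.72), ([378.7, 185.8], 0.71), ([282.0, 165.1], 0.6)]
top half_mid [([219.0, 324.9], 0.9)]
top half_face [([214.9, 322.6], 0.94)]
top half []
expected half_mid [279.11618852 149.10324968] [398.12534491 300.0198526 ]
```

View pics/above.png

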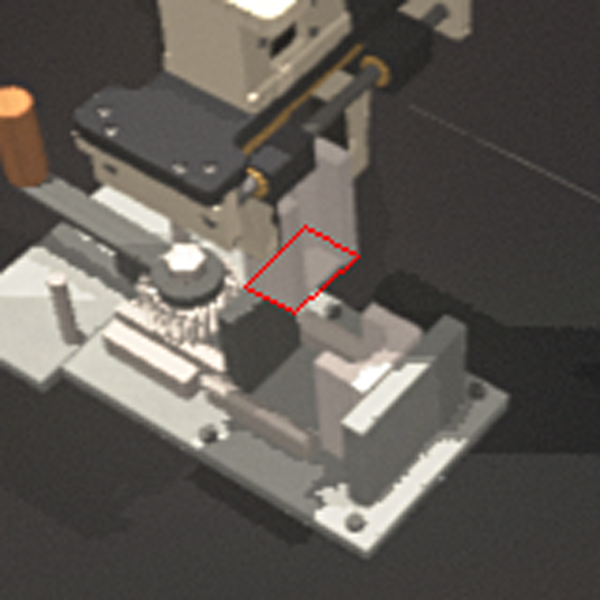

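The picture shows the half above the channel with its hollow towards the fixed half, and its underside agrees with the predicted outline around crop (300,270). Lowering it.

apply_moves --increments '[0.0005,0,-0.02,0,0,-0.003,0,0,-0.025,0,0,0,0,0,-0.015,0,0,0,0,0,0,0,0,0]'

```text
t: 8.1
eef_pos: [0.523, -0.0003, 0.1085]
ee_rot: [3.137, 0.009, 2.899]
force: [-0.8, -0.6, -3.0]
width: 0.0497
```

apply_moves --increments '[-0.002,-0.001,-0.012,0,0,0,-0.001,0,-0.005,0,0,0,0,0,0,0,0,0]'

```text
t: 8.35
eef_pos: [0.5206, -0.0012, 0.0922]
ee_rot: [3.137, 0.009, 2.9]
force: [0.1, -0.5, -1.9]
width: 0.0499
```

apply_moves --increments '[-0.0002,0,-0.007,0,0,-0.002,-0.0003,0,-0.006,0,0,0,-0.0002,0,-0.004,0,0,0,0,0,-0.002,0,0,0]'

```text
t: 8.68
eef_pos: [0.522, -0.0004, 0.0748]
ee_rot: [3.135, 0.013, 2.899]
force: [0.0, -1.1, -2.3]
width: 0.0496
```

apply_moves --increments '[-0.001,-0.0006,-0.003,0,0,0,-0.0003,0,-0.002,0,0,0,0,0,-0.001,0,0,0,0,0,0,0,0,0]'

```text
t: 9.02
eef_pos: [0.5211, -0.0009, 0.0687]
ee_rot: [3.135, 0.014, 2.899]
force: [-0.8, 0.3, -2.5]
width: 0.0502
```

apply_moves --increments '[0,0,-0.0015,0,0,0,0,0,-0.001,0,0,0]'

```text
t: 9.18
eef_pos: [0.5212, -0.0007, 0.0686]
ee_rot: [3.135, 0.015, 2.9]
force: [-4.0, 0.7, 8.2]
width: 0.0498
```

Floor contact at 8 N and at the expected height. Releasing and rising.

apply_moves --increments '[0,0,0,0,0,0,0,0,0,0,0,0,0,0,0,0,0,0,0,0,0,0,0,0]' --hand 0.3

```text
t: 9.52
eef_pos: [0.5228, -0.0003, 0.0702]
ee_rot: [3.133, 0.018, 2.901]
force: [0.1, -0.3, 0.4]
width: 0.0614
```

apply_moves --increments '[0,0,0.02,0,0,0,0,0,0.03,0,0,0,0,0,0.035,0,0,0,0,0,0.035,0,0,0,0,0,0.02,0,0,0,0,0,0,0,0,0]'

```text
t: 10.02
eef_pos: [0.5206, -0.0017, 0.2141]
ee_rot: [3.137, 0.014, 2.9]
force: [0.8, 0.4, 0.1]
width: 0.0616
```

```bash
python3 - <<'E'
from h import *
s=arm.get_state(); print({k:np.round(s[k],4) for k in("eef_pos","ee_rot","q")})
optics.grab_frame("scene");optics.grab_frame("top")
for c in("scene","top"):
  for n in("half_mid","half_face","fixed_face","knob_mid","spindle_top","jaw"): print(c,n,[(np.round(r["point"],1).tolist(),round(r["conf"],2)) for r in finder.landmark_of(c,n)[:4]])
hm=[*xy(.506,.1227),.047]; print("exp half_mid",proj("scene",hm),proj("top",hm))
t=optics.grab_frame("top");sc=optics.grab_frame("scene")
save("placed.png",np.hstack([cv2.resize(t[255:365,340:510],(464,300),interpolation=2),cv2.resize(sc[105:240,180:330],(333,300),interpolation=2)]))
E
```

```text
{'eef_pos': array([ 0.5206, -0.0017,  0.2141]), 'ee_rot': array([3.1375, 0.0138, 2.9003]), 'q': array([ 0.3775,  0.1131, -0.3726,  0.0053, -1.0716, -0.6213])}
scene half_mid [([375.8, 174.3], 0.87), ([280.3, 182.6], 0.83), ([463.6, 217.0], 0.69)]
scene half_face [([287.4, 185.4], 0.73), ([369.0, 174.9], 0.56)]
scene fixed_face [([295.3, 192.1], 0.75)]
scene knob_mid [([204.0, 127.4], 0.89)]
scene spindle_top [([247.9, 163.5], 0.78)]
scene jaw [([272.2, 187.9], 0.62)]
top half_mid [([220.9, 328.4], 0.84)]
top half_face [([214.1, 320.3], 0.6)]
top fixed_face [([382.2, 296.9], 0.91)]
top knob_mid [([492.5, 326.7], 0.55)]
top spindle_top []
top jaw []
exp half_mid [282.34583668 184.44617752] [392.83821784 299.58737253]
```

View pics/placed.png

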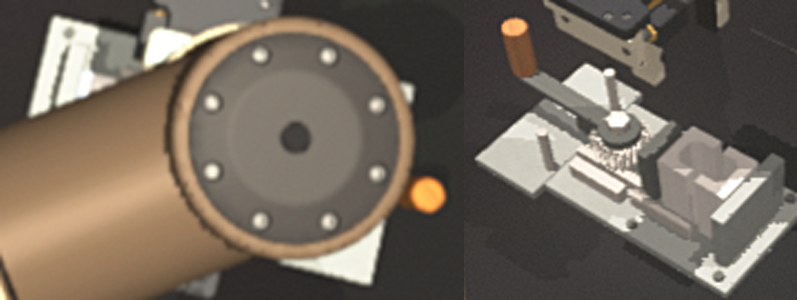

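The half stands upright between jaw and fixed half, at crop (705,175), with its hollow towards the fixed half. The knob is at top (496,326), so the handle is at about 0.47. Next I cage the knob between the fingers.

apply_moves --increments '[-0.008,-0.03,0,0,0,0,-0.008,-0.03,0,0,0,-0.02,-0.008,-0.03,0,0,0,0,-0.008,-0.03,0,0,0,0,-0.008,-0.03,0,0,0,0,-0.008,-0.03,0,0,0,0,-0.004,-0.01,0,0,0,0,0,0,0,0,0,0,0,0,0,0,0,0]' --force 60

```text
t: 11.57
eef_pos: [0.4642, -0.1984, 0.2101]
ee_rot: [3.14, 0.01, 2.882]
force: [-0.1, 1.1, -1.0]
width: 0.061
```

apply_moves --increments '[0.002,-0.001,-0.02,0,0,0,0,-0.0005,-0.03,0,0,0,0,0,-0.03,0,0,0,0,0,-0.02,0,0,0,0,0,-0.01,0,0,0,0,0,0,0,0,0]'

```text
t: 12.07
eef_pos: [0.4701, -0.1954, 0.0986]
ee_rot: [3.138, 0.018, 2.886]
force: [0.3, 0.1, 0.3]
width: 0.0613
```

apply_moves --increments '[-0.0015,-0.0045,-0.008,0,0,0,-0.001,-0.001,-0.004,0,0,0,0,0,0,0,0,0,0,0,0,0,0,0,0,0,0,0,0,0,0,0,0,0,0,0]' --hand 0.68

```text
t: 12.57
eef_pos: [0.4704, -0.1994, 0.0881]
ee_rot: [3.138, 0.022, 2.89]
force: [0.6, -0.3, -0.6]
width: 0.0297
```

```bash
cat >> h.py <<'E'
S=xy(.5066,.0378)
def st():
    s=arm.get_state(); p=s["eef_pos"]; d=p[:2]-S; th=.5+np.arctan2(d@X,-(d@Y)); r=np.linalg.norm(d)
    t=np.cos(th-.5)*X+np.sin(th-.5)*Y; f=s["force"][:2]
    print("t%.2f th%.3f r%.4f z%.4f yawerr%.3f pitch%.3f Ftan%.2f Frad%.2f w%.4f"%(s["t"],th,r,p[2],(s["ee_rot"][2]-2.8976-(th-.5)+np.pi)%(2*np.pi)-np.pi,s["ee_rot"][1],f@t,f@np.array([t[1],-t[0]]),s["width"]))
    return s,th
def plan(th1,n,off=0):
    s,th=st(); p=s["eef_pos"][:2]; y=s["ee_rot"][2]
    for a in np.linspace(th,th1,n+1)[1:]:
        q=S+.12*(np.sin(a-.5)*X-np.cos(a-.5)*Y); yy=2.8976+a-.5; dy=(yy-y+np.pi)%(2*np.pi)-np.pi
        print("%.3f: %.4f, %.4f, rz %.3f"%(a,*(q-p),dy)); p=q;y=yy
E
python3 -c "
from h import *
plan(1.0,7)"
```

```text
t12.57 th0.483 r0.1177 z0.0881 yawerr0.009 pitch0.022 Ftan0.64 Frad0.16 w0.0297
0.557: 0.0081, -0.0041, rz 0.065
0.631: 0.0088, -0.0013, rz 0.074
0.705: 0.0088, -0.0007, rz 0.074
0.778: 0.0089, -0.0000, rz 0.074
0.852: 0.0088, 0.0006, rz 0.074
0.926: 0.0088, 0.0013, rz 0.074
1.000: 0.0086, 0.0019, rz 0.074
```

apply_moves --increments '[0.008,-0.004,-0.001,0,0,0.065,0.0088,-0.0013,0,0,0,0.074,0.0088,-0.0007,0,0,0,0.074]'

```text
t: 12.82
eef_pos: [0.4925, -0.2049, 0.0877]
ee_rot: [3.136, 0.018, 3.106]
force: [-3.5, 2.7, -0.6]
width: 0.028
```

```bash
python3 -c "
from h import *
plan(1.0,5)"
```

```text
t12.82 th0.675 r0.1196 z0.0877 yawerr0.033 pitch0.018 Ftan-3.71 Frad-2.41 w0.0280
0.740: 0.0078, -0.0007, rz 0.032
0.805: 0.0078, 0.0002, rz 0.065
0.870: 0.0078, 0.0007, rz 0.065
0.935: 0.0077, 0.0012, rz 0.065
1.000: 0.0076, 0.0017, rz 0.065
```

apply_moves --increments '[0.0078,-0.0007,0,0,0,0.032,0.0078,0.0002,0,0,0,0.065,0.0078,0.0007,0,0,0,0.065,0.0077,0.0012,0,0,0,0.065,0.005,0.0012,0,0,0,0.045]'

```text
t: 13.23
eef_pos: [0.5232, -0.2025, 0.0876]
ee_rot: [3.133, 0.006, -2.893]
force: [-4.2, -1.9, -0.9]
width: 0.0282
```

```bash
python3 -c "
from h import *
plan(0.0,13)"
```

```text
t13.23 th0.934 r0.1190 z0.0876 yawerr0.059 pitch0.006 Ftan-4.52 Frad1.02 w0.0282
0.862: -0.0083, -0.0023, rz -0.131
0.790: -0.0086, -0.0007, rz -0.072
0.718: -0.0086, -0.0001, rz -0.072
0.647: -0.0086, 0.0005, rz -0.072
0.575: -0.0085, 0.0011, rz -0.072
0.503: -0.0084, 0.0018, rz -0.072
0.431: -0.0083, 0.0024, rz -0.072
0.359: -0.0081, 0.0029, rz -0.072
0.287: -0.0079, 0.0035, rz -0.072
0.216: -0.0076, 0.0041, rz -0.072
0.144: -0.0073, 0.0046, rz -0.072
0.072: -0.0069, 0.0051, rz -0.072
0.000: -0.0065, 0.0056, rz -0.072
```

apply_moves --increments '[0.005,0.001,0,0,0,0,0.004,0.001,0,0,0,0]'

```text
t: 13.4
eef_pos: [0.5304, -0.2015, 0.0876]
ee_rot: [3.133, 0.002, -2.892]
force: [-3.5, -3.9, -1.2]
width: 0.0281
```

apply_moves --increments '[-0.0083,-0.002,0,0,0,-0.07,-0.0086,-0.0012,0,0,0,-0.072,-0.0086,-0.0005,0,0,0,-0.072,-0.0086,0,0,0,0,-0.072,-0.0086,0.0007,0,0,0,-0.072,-0.0085,0.0014,0,0,0,-0.072]'

```text
t: 13.9
eef_pos: [0.4846, -0.2039, 0.0902]
ee_rot: [3.134, 0.013, 2.938]
force: [2.4, -0.3, -1.1]
width: 0.0283
```

```bash
python3 -c "
from h import *
plan(0.0,8)"
```

```text
t13.90 th0.608 r0.1193 z0.0902 yawerr-0.068 pitch0.013 Ftan2.38 Frad0.01 w0.0283
0.532: -0.0091, 0.0009, rz -0.008
0.456: -0.0088, 0.0023, rz -0.076
0.380: -0.0086, 0.0029, rz -0.076
0.304: -0.0084, 0.0036, rz -0.076
0.228: -0.0081, 0.0042, rz -0.076
0.152: -0.0078, 0.0048, rz -0.076
0.076: -0.0074, 0.0054, rz -0.076
0.000: -0.0069, 0.0059, rz -0.076
```

apply_moves --increments '[-0.009,0.001,-0.0015,0,0,-0.01,-0.0088,0.0023,0,0,0,-0.07,-0.0086,0.0029,0,0,0,-0.07,-0.0084,0.0036,0,0,0,-0.07,-0.0081,0.0042,0,0,0,-0.07,-0.0078,0.0048,0,0,0,-0.07]'

```text
t: 14.4
eef_pos: [0.4355, -0.1854, 0.0918]
ee_rot: [3.131, 0.024, 2.564]
force: [-0.3, -0.7, -0.1]
width: 0.0281
```

```bash
python3 -c "
from h import *
plan(0.0,2)"
```

```text
t14.40 th0.165 r0.1193 z0.0918 yawerr0.002 pitch0.024 Ftan0.09 Frad0.72 w0.0281
0.082: -0.0085, 0.0051, rz -0.084
0.000: -0.0075, 0.0064, rz -0.082
```

apply_moves --increments '[-0.008,0.005,-0.003,0,0,-0.08,-0.007,0.006,-0.001,0,0,-0.07]'

```text
t: 14.57
eef_pos: [0.4212, -0.1744, 0.0891]
ee_rot: [3.128, 0.028, 2.409]
force: [1.0, -2.2, 0.3]
width: 0.0283
```

```bash
python3 -c "
from h import *
plan(0.9,12)"
```

```text
t14.57 th0.014 r0.1192 z0.0891 yawerr-0.002 pitch0.028 Ftan2.18 Frad1.01 w0.0283
0.087: 0.0063, -0.0062, rz 0.076
0.161: 0.0072, -0.0051, rz 0.074
0.235: 0.0076, -0.0046, rz 0.074
0.309: 0.0079, -0.0040, rz 0.074
0.383: 0.0082, -0.0034, rz 0.074
0.457: 0.0084, -0.0028, rz 0.074
0.531: 0.0086, -0.0022, rz 0.074
0.605: 0.0087, -0.0016, rz 0.074
0.678: 0.0088, -0.0009, rz 0.074
0.752: 0.0089, -0.0003, rz 0.074
0.826: 0.0089, 0.0004, rz 0.074
0.900: 0.0088, 0.0011, rz 0.074
```

apply_moves --increments '[0.0063,-0.006,0,0,0,0.07,0.0072,-0.0051,0,0,0,0.07,0.0076,-0.0046,0,0,0,0.07,0.0079,-0.004,0,0,0,0.07,0.0082,-0.0034,0,0,0,0.07,0.0084,-0.0028,0,0,0,0.07]'

```text
t: 15.07
eef_pos: [0.4606, -0.1983, 0.0898]
ee_rot: [3.126, 0.023, 2.843]
force: [-3.4, 2.7, 3.0]
width: 0.0281
```

```bash
python3 -c "
from h import *
plan(0.7,3)"
```

```text
t15.07 th0.402 r0.1196 z0.0898 yawerr0.043 pitch0.023 Ftan-4.15 Frad-1.39 w0.0281
0.501: 0.0113, -0.0038, rz 0.056
0.601: 0.0117, -0.0023, rz 0.099
0.700: 0.0119, -0.0011, rz 0.099
```

apply_moves --increments '[0.0085,-0.003,-0.001,0,0,0.05,0.0085,-0.0018,0,0,0,0.06,0.0085,-0.001,0,0,0,0.07]'

```text
t: 15.32
eef_pos: [0.4828, -0.2042, 0.0886]
ee_rot: [3.126, 0.017, 3.035]
force: [-2.9, 0.3, 3.5]
width: 0.0281
```

```bash
python3 -c "
from h import *
plan(1.0,5)
optics.grab_frame('scene');optics.grab_frame('top')
for c in('scene','top'):
  for n in('half_mid','half_face','jaw'): print(c,n,[(np.round(r['point'],1).tolist(),round(r['conf'],2)) for r in finder.landmark_of(c,n)[:3]])
"
```

```text
t15.32 th0.594 r0.1199 z0.0886 yawerr0.044 pitch0.017 Ftan-2.89 Frad0.09 w0.0281
0.675: 0.0097, -0.0011, rz 0.038
0.756: 0.0097, -0.0003, rz 0.081
0.838: 0.0097, 0.0005, rz 0.081
0.919: 0.0097, 0.0013, rz 0.081
1.000: 0.0095, 0.0021, rz 0.081
scene half_mid [([464.2, 214.7], 0.83), ([282.2, 182.3], 0.8), ([377.4, 177.8], 0.71)]
scene half_face [([373.6, 174.8], 0.87), ([470.5, 224.7], 0.72), ([287.0, 187.9], 0.63)]
scene jaw [([276.7, 192.4], 0.86)]
top half_mid [([311.6, 345.1], 0.98), ([222.5, 328.2], 0.58)]
top half_face [([211.5, 321.0], 0.9), ([319.6, 349.0], 0.68)]
top jaw []
```

apply_moves --increments '[0.009,-0.001,0,0,0,0.04,0.009,-0.0003,0,0,0,0.07]'

```text
t: 15.88
eef_pos: [0.4977, -0.2052, 0.0886]
ee_rot: [3.126, 0.015, 3.139]
force: [-3.9, -1.6, 1.1]
width: 0.0284
```

apply_moves --increments '[0.009,0.0003,0,0,0,0.07,0.008,0.0012,0,0,0,0.06]'

```text
t: 16.05
eef_pos: [0.5126, -0.2042, 0.0885]
ee_rot: [3.125, 0.011, -3.009]
force: [-4.9, -3.6, 0.9]
width: 0.028
```

```bash
python3 -c "
from h import *
plan(1.0,2)
save('mid.png',np.hstack([cv2.resize(optics.grab_frame('scene')[105:240,180:330],(600,540),interpolation=2)]))
"
```

```text
t16.05 th0.843 r0.1192 z0.0885 yawerr0.033 pitch0.011 Ftan-5.28 Frad3.10 w0.0280
0.922: 0.0094, 0.0005, rz 0.045
1.000: 0.0092, 0.0020, rz 0.078
```

View pics/mid.png

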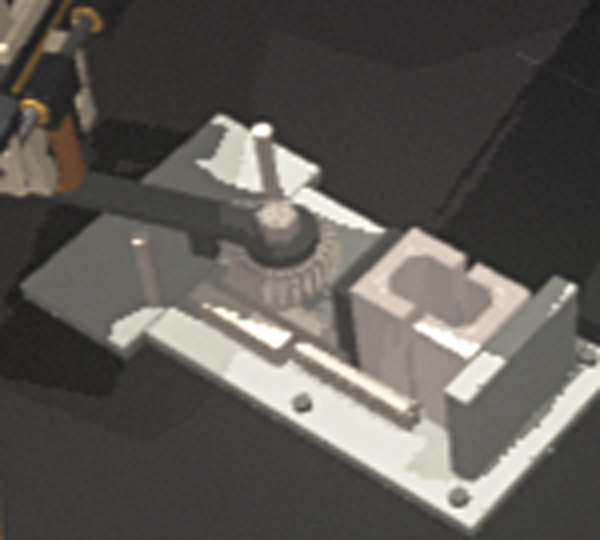

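The jaw is against the half at crop (350,300), and a gap of only a few mm remains at the parting line, around (415,325). Going on in small steps.

apply_moves --increments '[0.006,0.001,0,0,0,0.03]'

```text
t: 16.18
eef_pos: [0.5187, -0.2034, 0.0884]
ee_rot: [3.126, 0.01, -2.976]
force: [-3.7, -4.1, 0.1]
width: 0.0279
```

apply_moves --increments '[0.005,0.001,0,0,0,0.04]'

```text
t: 16.27
eef_pos: [0.523, -0.2026, 0.0884]
ee_rot: [3.126, 0.009, -2.937]
force: [-4.4, -2.5, 2.4]
width: 0.0283
```

apply_moves --increments '[0.004,0.001,0,0,0,0.03]'

```text
t: 16.35
eef_pos: [0.5263, -0.2019, 0.0884]
ee_rot: [3.126, 0.007, -2.907]
force: [-4.0, -3.8, 1.7]
width: 0.028
```

```bash
python3 -c "
from h import *
plan(0.0,13)"
```

```text
t16.35 th0.960 r0.1190 z0.0884 yawerr0.019 pitch0.007 Ftan-4.70 Frad2.85 w0.0280
0.886: -0.0085, -0.0025, rz -0.093
0.812: -0.0088, -0.0009, rz -0.074
0.739: -0.0089, -0.0003, rz -0.074
0.665: -0.0089, 0.0004, rz -0.074
0.591: -0.0088, 0.0010, rz -0.074
0.517: -0.0087, 0.0017, rz -0.074
0.443: -0.0086, 0.0023, rz -0.074
0.369: -0.0084, 0.0029, rz -0.074
0.295: -0.0081, 0.0035, rz -0.074
0.222: -0.0078, 0.0041, rz -0.074
0.148: -0.0075, 0.0047, rz -0.074
0.074: -0.0071, 0.0052, rz -0.074
0.000: -0.0067, 0.0058, rz -0.074
```

Not firm yet, so back again to the other stop.

apply_moves --increments '[-0.0085,-0.0022,0,0,0,-0.08,-0.0088,-0.0012,0,0,0,-0.074,-0.0089,-0.0004,0,0,0,-0.074,-0.0089,0.0003,0,0,0,-0.074,-0.0088,0.0009,0,0,0,-0.074,-0.0087,0.0016,0,0,0,-0.074]'

```text
t: 16.85
eef_pos: [0.4792, -0.2022, 0.0903]
ee_rot: [3.126, 0.022, 2.9]
force: [0.9, -0.7, -1.2]
width: 0.0278
```

```bash
python3 -c "
from h import *
plan(0.0,8)"
```

```text
t16.85 th0.561 r0.1186 z0.0903 yawerr-0.059 pitch0.022 Ftan0.99 Frad0.53 w0.0278
0.491: -0.0085, 0.0004, rz -0.011
0.421: -0.0081, 0.0024, rz -0.070
0.351: -0.0079, 0.0029, rz -0.070
0.281: -0.0077, 0.0035, rz -0.070
0.211: -0.0074, 0.0040, rz -0.070
0.140: -0.0071, 0.0045, rz -0.070
0.070: -0.0068, 0.0050, rz -0.070
0.000: -0.0064, 0.0055, rz -0.070
```

apply_moves --increments '[-0.0085,0.0004,-0.0015,0,0,-0.011,-0.0081,0.0024,0,0,0,-0.07,-0.0079,0.0029,0,0,0,-0.07,-0.0077,0.0035,0,0,0,-0.07,-0.0074,0.004,0,0,0,-0.07,-0.0071,0.0045,0,0,0,-0.07,-0.006,0.0045,-0.001,0,0,-0.06]'

```text
t: 17.43
eef_pos: [0.428, -0.1792, 0.0905]
ee_rot: [3.119, 0.037, 2.46]
force: [-0.2, -2.1, 0.4]
width: 0.0277
```

```bash
python3 -c "
from h import *
plan(0.3,4)"
```

```text
t17.43 th0.083 r0.1185 z0.0905 yawerr-0.020 pitch0.037 Ftan1.16 Frad1.76 w0.0277
0.137: 0.0043, -0.0050, rz 0.075
0.191: 0.0055, -0.0036, rz 0.054
0.246: 0.0056, -0.0033, rz 0.054
0.300: 0.0058, -0.0030, rz 0.054
```

apply_moves --increments '[0.0043,-0.0045,-0.001,0,0,0.06,0.0055,-0.0036,0,0,0,0.05]'

```text
t: 17.6
eef_pos: [0.4353, -0.1859, 0.0898]
ee_rot: [3.118, 0.037, 2.568]
force: [-2.3, 3.3, -1.2]
width: 0.0282
```

apply_moves --increments '[0.0056,-0.0033,0,0,0,0.05]'

```text
t: 17.68
eef_pos: [0.4399, -0.1886, 0.0896]
ee_rot: [3.117, 0.036, 2.621]
force: [-3.0, 3.2, -0.1]
width: 0.0282
```

apply_moves --increments '[0.0045,-0.0024,0,0,0,0.04]'

```text
t: 17.77
eef_pos: [0.4437, -0.1906, 0.0896]
ee_rot: [3.117, 0.035, 2.664]
force: [-2.0, 2.5, 2.9]
width: 0.0281
```

apply_moves --increments '[0.0045,-0.0022,0,0,0,0.04]'

```text
t: 17.85
eef_pos: [0.4473, -0.1924, 0.0895]
ee_rot: [3.116, 0.034, 2.707]
force: [-3.0, 3.3, 3.1]
width: 0.0278
```

```bash
python3 -c "
from h import *
plan(0.5,5)"
```

```text
t17.85 th0.280 r0.1194 z0.0895 yawerr0.029 pitch0.034 Ftan-4.14 Frad-1.62 w0.0278
0.324: 0.0045, -0.0028, rz 0.015
0.368: 0.0049, -0.0020, rz 0.044
0.412: 0.0049, -0.0018, rz 0.044
0.456: 0.0050, -0.0016, rz 0.044
0.500: 0.0051, -0.0014, rz 0.044
```

apply_moves --increments '[0.0045,-0.0025,0,0,0,0.02]'

```text
t: 17.93
eef_pos: [0.4511, -0.1945, 0.0894]
ee_rot: [3.116, 0.033, 2.729]
force: [-2.1, 3.5, 2.4]
width: 0.0281
```

apply_moves --increments '[0.0045,-0.002,0,0,0,0.04]'

```text
t: 18.02
eef_pos: [0.4547, -0.1961, 0.0892]
ee_rot: [3.115, 0.032, 2.771]
force: [-2.5, 3.9, 1.8]
width: 0.0279
```

apply_moves --increments '[0.0045,-0.0018,0,0,0,0.04]'

```text
t: 18.1
eef_pos: [0.4583, -0.1975, 0.0891]
ee_rot: [3.115, 0.031, 2.813]
force: [-2.6, 2.4, 2.8]
width: 0.0282
```

```bash
python3 -c "
from h import *
plan(0.7,7)"
```

```text
t18.10 th0.381 r0.1197 z0.0891 yawerr0.034 pitch0.031 Ftan-3.25 Frad-1.29 w0.0282
0.427: 0.0050, -0.0021, rz 0.011
0.472: 0.0052, -0.0016, rz 0.046
0.518: 0.0053, -0.0013, rz 0.046
0.563: 0.0054, -0.0011, rz 0.046
0.609: 0.0054, -0.0009, rz 0.046
0.654: 0.0054, -0.0006, rz 0.046
0.700: 0.0055, -0.0004, rz 0.046
```

apply_moves --increments '[0.005,-0.002,0,0,0,0.01]'

```text
t: 18.18
eef_pos: [0.4624, -0.1992, 0.089]
ee_rot: [3.115, 0.03, 2.825]
force: [-4.0, 1.2, 2.9]
width: 0.0279
```

apply_moves --increments '[0.005,-0.0015,0,0,0,0.04]'

```text
t: 18.27
eef_pos: [0.4666, -0.2006, 0.0889]
ee_rot: [3.114, 0.029, 2.865]
force: [-4.0, 2.3, 3.6]
width: 0.028
```

apply_moves --increments '[0.005,-0.0013,0,0,0,0.04]'

```text
t: 18.35
eef_pos: [0.4709, -0.2017, 0.0889]
ee_rot: [3.114, 0.028, 2.907]
force: [-4.0, 1.8, 3.1]
width: 0.0283
```

```bash
python3 -c "
from h import *
plan(0.8,7)"
```

```text
t18.35 th0.493 r0.1199 z0.0889 yawerr0.017 pitch0.028 Ftan-4.30 Frad-0.78 w0.0283
0.537: 0.0051, -0.0013, rz 0.027
0.580: 0.0052, -0.0010, rz 0.044
0.624: 0.0052, -0.0007, rz 0.044
0.668: 0.0052, -0.0005, rz 0.044
0.712: 0.0053, -0.0003, rz 0.044
0.756: 0.0053, -0.0001, rz 0.044
0.800: 0.0053, 0.0002, rz 0.044
```

apply_moves --increments '[0.0045,-0.0012,0,0,0,0.03]'

```text
t: 18.43
eef_pos: [0.4749, -0.2028, 0.0888]
ee_rot: [3.114, 0.027, 2.938]
force: [-2.9, 2.4, 1.7]
width: 0.0279
```

apply_moves --increments '[0.0045,-0.001,0,0,0,0.04]'

```text
t: 18.52
eef_pos: [0.4787, -0.2035, 0.0887]
ee_rot: [3.114, 0.025, 2.979]
force: [-3.5, 2.5, 1.9]
width: 0.0279
```

apply_moves --increments '[0.0045,-0.0006,0,0,0,0.04]'

```text
t: 18.6
eef_pos: [0.4825, -0.2041, 0.0885]
ee_rot: [3.113, 0.024, 3.02]
force: [-4.4, 1.8, 4.0]
width: 0.028
```

```bash
python3 -c "
from h import *
plan(0.9,7)"
```

```text
t18.60 th0.591 r0.1198 z0.0885 yawerr0.032 pitch0.024 Ftan-4.65 Frad-1.15 w0.0280
0.635: 0.0052, -0.0008, rz 0.012
0.679: 0.0053, -0.0005, rz 0.044
0.723: 0.0053, -0.0002, rz 0.044
0.768: 0.0053, 0.0000, rz 0.044
0.812: 0.0053, 0.0002, rz 0.044
0.856: 0.0053, 0.0005, rz 0.044
0.900: 0.0053, 0.0007, rz 0.044
```

apply_moves --increments '[0.0045,-0.0008,0,0,0,0.01]'

```text
t: 18.68
eef_pos: [0.4864, -0.2048, 0.0885]
ee_rot: [3.113, 0.023, 3.032]
force: [-4.5, 0.9, 3.4]
width: 0.0278
```

apply_moves --increments '[0.0045,-0.0005,0,0,0,0.04]'

```text
t: 18.77
eef_pos: [0.4904, -0.2053, 0.0884]
ee_rot: [3.113, 0.022, 3.071]
force: [-3.8, 1.7, 2.4]
width: 0.0284
```

apply_moves --increments '[0.0045,-0.0002,0,0,0,0.04]'

```text
t: 18.85
eef_pos: [0.4944, -0.2055, 0.0883]
ee_rot: [3.113, 0.021, 3.112]
force: [-3.3, 1.4, 3.3]
width: 0.0281
```

```bash
python3 -c "
from h import *
plan(0.98,7)
save('mid2.png',cv2.resize(optics.grab_frame('scene')[150:220,250:330],(560,490),interpolation=2))"
```

```text
t18.85 th0.691 r0.1200 z0.0883 yawerr0.023 pitch0.021 Ftan-3.33 Frad-1.27 w0.0281
0.732: 0.0050, -0.0001, rz 0.018
0.773: 0.0050, 0.0000, rz 0.041
0.815: 0.0050, 0.0002, rz 0.041
0.856: 0.0049, 0.0005, rz 0.041
0.897: 0.0049, 0.0007, rz 0.041
0.939: 0.0049, 0.0009, rz 0.041
0.980: 0.0048, 0.0011, rz 0.041
```

View pics/mid2.png

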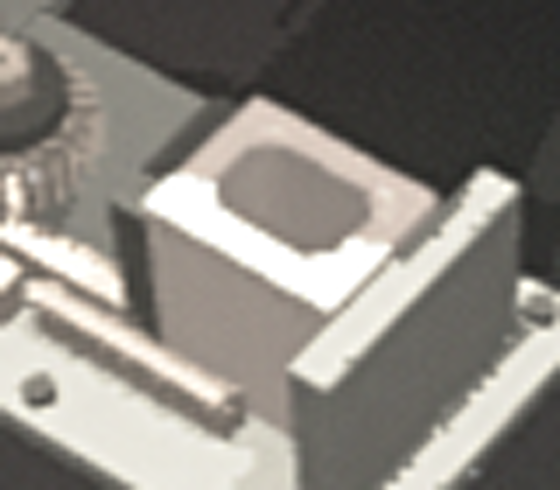

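The halves look closed: no gap is visible at the parting line, around crop (240,240). Contact is imminent, so I use smaller steps and watch the force.

apply_moves --increments '[0.004,0,0,0,0,0.02]'

```text
t: 18.98
eef_pos: [0.4983, -0.2057, 0.0882]
ee_rot: [3.113, 0.02, 3.133]
force: [-6.0, -1.1, 3.7]
width: 0.0282
```

apply_moves --increments '[0.003,0,0,0,0,0.025]'

```text
t: 19.07
eef_pos: [0.5003, -0.2057, 0.088]
ee_rot: [3.113, 0.018, -3.126]
force: [-7.7, 2.1, 5.7]
width: 0.028
```

apply_moves --increments '[0.003,0,0,0,0,0.025]'

```text
t: 19.15
eef_pos: [0.5017, -0.2057, 0.0878]
ee_rot: [3.113, 0.014, -3.101]
force: [-8.8, 2.3, 6.8]
width: 0.0283
```

apply_moves --increments '[0.003,0.0001,0,0,0,0.025]'

```text
t: 19.23
eef_pos: [0.5026, -0.2055, 0.0875]
ee_rot: [3.112, 0.011, -3.077]
force: [-9.0, 1.1, 7.9]
width: 0.028
```

apply_moves --increments '[0.003,0.0002,0,0,0,0]'

```text
t: 19.32
eef_pos: [0.5032, -0.2055, 0.0873]
ee_rot: [3.112, 0.006, -3.077]
force: [-10.4, -2.7, 8.1]
width: 0.028
```

```bash
python3 -c "
from h import *
st()"
```

```text
t19.32 th0.765 r0.1199 z0.0873 yawerr0.044 pitch0.006 Ftan-10.46 Frad2.45 w0.0280
```

Firm at 10.5 N. Backing off within the cage, then opening and rising.

apply_moves --increments '[-0.003,0,0.001,0,0,0,0,0,0,0,0,0]'

```text
t: 19.48
eef_pos: [0.4987, -0.2056, 0.0877]
ee_rot: [3.111, 0.003, -3.08]
force: [-3.2, 0.1, 2.7]
width: 0.0281
```

apply_moves --increments '[0,0,0,0,0,0,0,0,0,0,0,0,0,0,0,0,0,0,0,0,0,0,0,0]' --hand 0.35

```text
t: 19.82
eef_pos: [0.5017, -0.2057, 0.0884]
ee_rot: [3.112, 0.01, -3.081]
force: [-0.3, 0.0, -0.5]
width: 0.0493
```

apply_moves --increments '[0,0,0.02,0,0,0,0,0,0.03,0,0,0,0,0,0.035,0,0,0,0,0,0.03,0,0,0,0,-0.03,0.02,0,0,0,0,-0.035,0,0,0,0,0,-0.035,0,0,0,0,0,-0.035,0,0,0,0,0,-0.03,0,0,0,0,0,0,0,0,0,0]'

```text
t: 20.65
eef_pos: [0.5066, -0.3772, 0.2347]
ee_rot: [3.121, 0.023, -3.074]
force: [0.1, -0.2, 0.6]
width: 0.0573
```

```bash
python3 -c "
from h import *
st(); t=optics.grab_frame('top'); s=optics.grab_frame('scene')
save('end.png',np.hstack([cv2.resize(t[255:365,340:510],(464,300),interpolation=2),cv2.resize(s[105:240,180:330],(333,300),interpolation=2)]))
for c in('scene','top'):
  for n in('half_face','fixed_face','jaw','tumbler','pot','jar'): print(c,n,[(np.round(r['point'],1).tolist(),round(r['conf'],2)) for r in finder.landmark_of(c,n)[:3]])
"
```

```text
t20.65 th0.764 r0.2917 z0.2347 yawerr0.048 pitch0.023 Ftan0.14 Frad0.20 w0.0573
scene half_face [([371.8, 173.9], 0.98), ([294.2, 189.3], 0.8), ([471.3, 224.6], 0.77)]
scene fixed_face [([295.1, 192.1], 0.72)]
scene jaw [([282.1, 193.4], 0.56)]
scene tumbler [([191.0, 297.6], 0.71)]
scene pot [([348.3, 341.2], 0.76)]
scene jar [([481.5, 332.1], 0.72)]
top half_face [([211.3, 320.9], 0.97), ([380.2, 295.6], 0.82), ([318.9, 350.8], 0.72)]
top fixed_face [([382.0, 293.7], 0.92)]
top jaw [([394.2, 295.6], 0.51)]
top tumbler [([418.9, 177.2], 0.91)]
top pot [([286.1, 186.4], 0.87)]
top jar [([183.6, 235.2], 0.63)]
```

View pics/end.png

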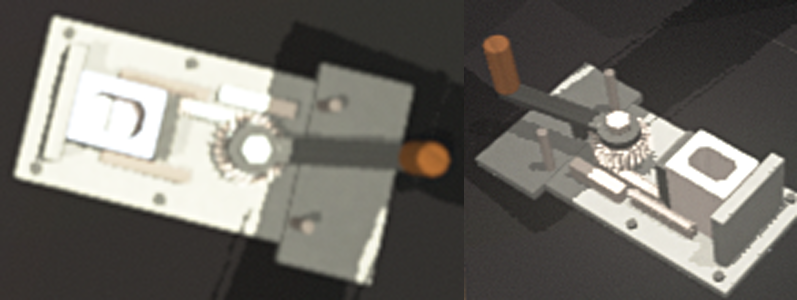

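The halves are shut, the jaw is against the loose half, the arm touches nothing, and the bystanders are in place. Handing in.

```bash
python3 -c "
from h import *
arm.job_done()"
```

```text
the job is handed in; nothing more can be done
```

I stood the small aluminium half in the channel with its hollow towards the fixed half. I then worked the ratchet with the knob held loosely between the fingers: a partial closing swing, then a full one. The third swing was stopped at about 10.5 N at the knob, against 3 to 5 N while swinging free. I let go and withdrew, and handed in at about 21 s.

- **Closure:** the last pictures show the two halves shut with no visible gap and the jaw against the loose half. The network's points for the two parting faces agree to about 2–3 pixels, which is its own noise.
- **Bystanders and arm:** tumbler, pot and jar are within a few pixels of where they started. The force on the tool is about zero.
- **Not checked:** I could not measure the jaw's pressure on the half. I only infer it from the knob force, at very roughly 50 to 70 N.
- **Disagreed:** on the last pushes I also saw up to 8 N upward on the tool at the knob. I took it for friction there, and it vanished on letting go.

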